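Park the specimen mallet in its sprung collar

ROBOT

A 6-joint arm with a two-finger parallel gripper is mounted at the origin on the work surface. World frame = base frame: x ahead of the robot, y to its left, z up, the work surface at z = 0. Lengths are in mm, angles in rad, forces in N, time in s.
With the tool pointing down it reaches from about 275 to 875 mm from the base axis. Payload 12.5 kg.
Tool frame: the origin (TCP) lies between the finger pads; the fingertips stand 17 mm ahead of it and the grasp point (between the pads) lies 2 mm behind it; y points along the fingers, x is the direction in which the jaws open and shut, and the axes are right-handed (so a half turn about y gives the same grasp; the last joint's range is limited). The gripper opens to 85 mm and grips with 20 to 120 N. Pads are 22 mm wide; open, the fingers measure 114 mm over their backs; the gripper's body (76 mm by 85 mm) begins 54 mm behind the grasp point. The pads swing forward as they close: fully open they stand 13 mm farther back than shut.
Start: joints at [1.043, 0.351, 1.652, -0, 1.139, -0.085], TCP at [235.627, 496.955, 248.29] pointing down, gripper open.
Joint ranges: [-2.75, 2.75], [-0.79, 2.1], [0.01, 2.65], [-1.57, 4.71], [0.07, 3.14], [-2.87, 2.87]. Speed limits (rad/s): [2.22, 2.22, 2.79, 3.14, 3.14, 3.14].

INTERFACE

Orientations are given as a unit quaternion [x, y, z, w].
In Python, from station import bot gives the robot as it stands. The module is installed in compiled form; this text tells all that it offers.
- The arm moves only by the tool play_rows, never from a script. Its argument "deltas" is a list of rows, each a list of 3 entries, a list of its own where there are three numbers: the shift along the world's x, y, z in m, then the turn, a rotation vector about the world's x, y, z in rad, then the opening in per cent of the stroke, from 0 (shut) to 100 (fully open). A call has 1 to 10 rows; each row is the pose to reach, as a shift and turn from the pose commanded when the call began; what a row does not reach only later rows make up. A row lasts 1/10 s, in which the tool goes at most 50 mm and 8.59 degrees, less where a joint would pass 70% of its speed; a pose out of reach is approached as far as the arm can. A call with a gripper value outside its range is refused whole. The fingers move at their own pace and stop on an object; "grip_force" is the grip in N (left out, the last holds). Time passes only in rows, so rows that repeat a pose let the fingers close. It gives the time, the measured TCP pose, the force and the opening at its end, in the units of the state.
- bot.get_obs(): the state, without advancing time (a new reading comes with each control period).
- bot.camera(name): name is "scene" or "top"; returns the picture (400x640x3 uint8, red, green, blue); there is no depth.
- bot.calibration(name): a dict with "mtx" (3x3 intrinsics, pixels), "R" (3x3) and "t" (3): a world point X has camera coordinates R X + t. Camera axes: x right, y down, z forward; pixel columns grow to the right and rows downward; lengths in mm; the calibration is good to about 2 mm. A picture is of the moment at which its call begins. calibration takes no time and is no camera call.
- bot.close_job(): hands the job in, once; it reports no verdict.
The state is a dict: "time_s": time; "joints": joint angles; "qvel": joint speeds; "tau": joint torques, N m; "tool_pos": TCP position; "tool_rot": TCP orientation; "contact_force": force on the tool from outside, world axes, zero at the start; "moment": the same for the moment, N m; "width": finger opening in mm.
Only numpy, scipy, OpenCV 4.12 (cv2) and the standard library are available. Lean on these libraries where they do the work, as an engineer would, in place of code of your own. Each camera call takes 0.05 s, during which the arm holds its last target.

TASK

Take the small mallet out of the steel pot and put it away in the tool holder: find the collar, whose arm may have been left swivelled to either side, lower the mallet handle first through it and slide it down against the grip of the sprung plungers until the underside of its head sits fully home, flat on the collar, then let go. Ease it in gently: never press on the holder with more than about 2 kg (20 N). Leave the pot standing within a few centimetres of where it is, and do not disturb the other things on the bench.

Things in the scene. Friction and masses are not known exactly. Their poses are not given: they have to be found in the camera images.
- mallet: small mallet, 166 mm long, 0.22 to 0.36 kg. Origin: centre of the handle's foot; z runs along the handle from foot to head. Blue handle 130 mm long, smooth straight taper from 16 mm diameter near the foot (last 1 mm chamfered to 15 mm) to 19 mm at the head. At the start it stands foot down in the pot, leaning about 15 degrees towards its own +x side, the handle on the pot's rim; y nearly level
- mallet_top (a point): centre of the top of the mallet's head, 166 mm from the foot, axes as the mallet's. The head reaches 36 mm down from here: an aluminium block 36 mm along x and 32 mm across y (two flat parallel sides, good to grip), with a white nylon face, 32 mm diameter and 18 mm thick, on each x end (head 72 mm along x in all, centred)
- mallet_seat (a point): point on the mallet's axis at the flat underside of its head, 130 mm from the foot; axes as the mallet's
- holder: tool holder fixed to the bench: grey base plate 165 x 110 x 12 mm, upright steel rod 14 mm diameter, and on the rod a 30 mm boss head (125 to 155 mm high) from which a 12 mm arm, 140 mm high, carries the collar. Origin: on the bench below the collar when the arm stands straight; z up, x from there to the rod 82 mm away; plate from x -52 to +112 mm. Under the collar lies only the plate
- rod_top (a point): centre of the top of the holder's rod, 166 mm above the bench. The arm with the collar swivels about this axis, the collar's axis always 82 mm from it. The arm is left swivelled anywhere up to 32 degrees (45 mm) either way from straight, and its real angle is NOT among the readings: see it or feel for it. It is stiff and stays where it is; some 5 N sideways at the collar turns it
- collar_straight (a point): where the middle of the collar's top rim would be with the arm straight, 150 mm above the bench (fixed to the base, does not follow the arm). The collar: plain steel ring, 40 mm outside, 22 mm bore, 20 mm high, no chamfer. Inside, 11 mm below the rim, three sprung plungers 120 degrees apart narrow it to 16.2 mm, 3 N/mm each: the mallet's own weight won't take it home, a push of 4 to 15 N will
- pot: round dark steel tool pot, loose on the bench, 0.7 kg. Origin: centre of its underside. 49 mm outside diameter (60 mm at its rubber foot), 42 mm inside, rim 100 mm high, floor inside 8 mm high
- puck_amber: bystander: amber resin specimen puck, 32 mm diameter, 20 mm high; origin centre of underside
- puck_green: bystander: green resin specimen puck, 32 mm diameter, 20 mm high; origin centre of underside
- mould: bystander: orange mounting cup, 44 mm across the rim, 32 mm high; origin centre of underside
- bottle: bystander: amber bottle, 60 mm diameter, 140 mm high; origin centre of underside
- jar: bystander: clear jar with blue cap, 56 mm diameter, 60 mm high; origin centre of underside
- slide_box: bystander: grey slide box 85 x 130 x 32 mm; origin centre of underside
- polish_disc: bystander: aluminium polishing disc, 100 mm diameter, 13 mm high; origin centre of underside
There are look-alikes about, which are no part of the job. What is shaped like the mallet but purple or red is not meant.

How it is judged (in metres and radians):
On the way:
1. the mallet is lifted out of the pot, its foot above the pot's rim (height (world z) of mallet above 0.105 m), for 0.1 s.
At the end, for the whole second after the job is handed in: The mallet hangs in the collar, at rest and let go: the underside of its head within 1.5 mm of the rim's height (148.5 to 151.5 mm above the bench), its axis 79 to 85 mm from the rod's, upright within 2 degrees; the pot upright within 50 mm of where it was. The arm may end at any angle (z of mallet_seat in the frame of holder between 0.1485 and 0.1515 m and horizontal distance between mallet_seat and rod_top between 0.079 and 0.085 m and angle between mallet's own z axis and vertical below 0.035 rad and linear speed of mallet below 0.01 m/s and contact force between mallet and the fingers below 0.1 N and angle between pot's own z axis and vertical below 0.05 rad and distance of pot from where it was at the start of the episode below 0.05 m); the robot touches nothing.
It fails at once if the holder is pressed over 20 N by the robot, or by the mallet before its foot is in the collar; or, handle in, over 33 N of mallet contact in all (some 12 N of it the plungers' squeeze) ((contact force between mallet and holder above 20 N and z of mallet in the frame of holder above 0.145 m) or contact force between mallet and holder above 33 N or contact force between any of the arm, the fingers and holder above 20 N).
It fails at once if the pot is tipped (over 20 degrees) (angle between pot's own z axis and vertical above 0.35 rad).
It fails at once if a bystander is shifted by more than 20 mm (distance of any of puck_amber, puck_green, mould, bottle, jar, slide_box, polish_disc from where it was at the start of the episode above 0.02 m).
It also fails if it takes over 72 s, if anything falls off the work surface, if the arm or the gripper's body presses on something with over 40 N, if the wrist force passes 120 N, or if a joint passes its speed limit or range.

## Working session

There is one attempt and no reset: what is moved stays moved. The work goes in short steps, Python scripts to look and compute and a tool call to move; the robot and the scene stay as the last step left them, time stands still between calls to the robot, and variables do not carry over. Pictures are saved under pics/ and viewed, and the job is handed in when it is done.

Besides the shell and the picture viewer there is one more tool, called after "Call:" as a command line: name --argument value ..., lists and objects as JSON in quotes. play_rows: Moves the arm, as the interface text tells. Its arguments: {"type":"object","properties":{"deltas":{"type":"array","items":{"type":"array"}},"grip_force":{"type":"number"}},"required":["deltas"]}

```bash
mkdir -p pics; python3 - <<'E'
from station import bot
import cv2,numpy as np
for n in("scene","top"):
    im=bot.camera(n); cv2.imwrite(f"pics/{n}0.png",im[:,:,::-1])
    c=bot.calibration(n); print(n,c["mtx"].round(1).tolist(),c["R"].round(4).tolist(),c["t"].round(1).tolist())
o=bot.get_obs(); print({k:np.round(v,3).tolist() for k,v in o.items()})
E
```

```text
scene [[502.6, 0.0, 323.5], [0.0, 502.6, 199.0], [0.0, 0.0, 1.0]] [[0.5156, 0.8566, -0.0178], [0.5965, -0.3737, -0.7103], [-0.6151, 0.3557, -0.7036]] [-267.2, -208.6, 1799.4]
top [[466.9, 0.0, 317.0], [0.0, 466.9, 196.8], [0.0, 0.0, 1.0]] [[-0.0089, -1.0, -0.0037], [-0.9894, 0.0093, -0.1449], [0.1449, 0.0024, -0.9894]] [-2.0, 479.4, 1292.5]
{'time_s': 0.1, 'joints': [1.043, 0.351, 1.652, 0.0, 1.139, -0.085], 'qvel': [-0.002, -0.0, -0.001, -0.001, -0.001, 0.001], 'tau': [0.001, -50.685, -29.187, -0.0, 0.003, -0.0], 'tool_pos': [235.49, 496.748, 247.806], 'tool_rot': [0.598, 0.378, -0.378, -0.597], 'contact_force': [0.001, 0.751, -0.377], 'moment': [0.017, -0.013, -0.028], 'width': 85.454}
```

View pics/scene0.png

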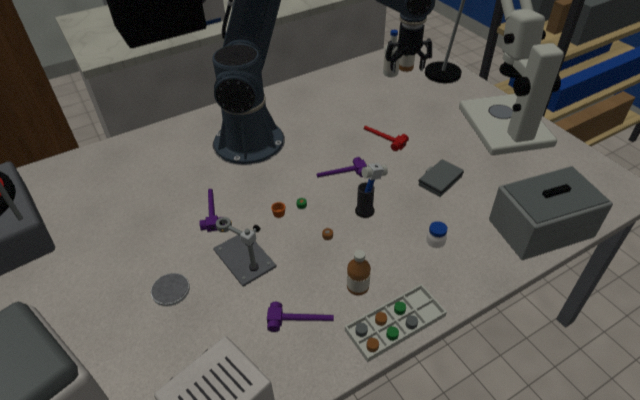

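View pics/top0.png

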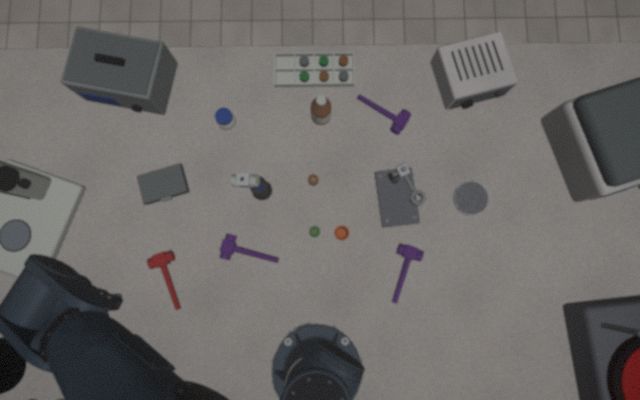

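```bash
python3 - <<'E'
import cv2,numpy as np
s=cv2.imread("pics/scene0.png");t=cv2.imread("pics/top0.png")
def c(im,u,v,w,h,k):return cv2.resize(im[v:v+h,u:u+w],None,fx=k,fy=k,interpolation=cv2.INTER_CUBIC)
cv2.imwrite("pics/c_m.png",np.hstack([c(s,335,150,70,75,5),c(t,215,150,70,75,5)]))
cv2.imwrite("pics/c_h.png",np.hstack([c(s,205,205,75,85,5),c(t,365,152,75,85,5)]))
E
```

```text
(no output)
```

View pics/c_m.png

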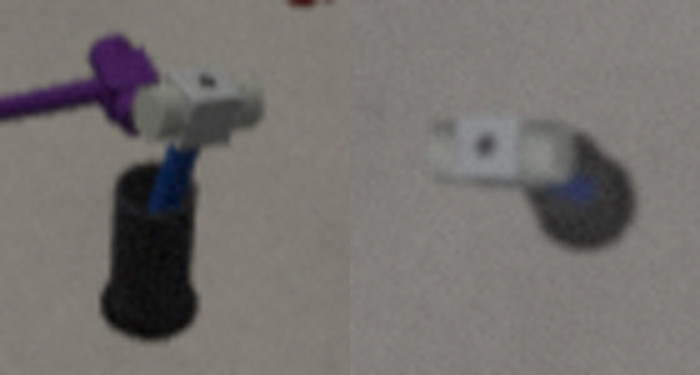

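View pics/c_h.png

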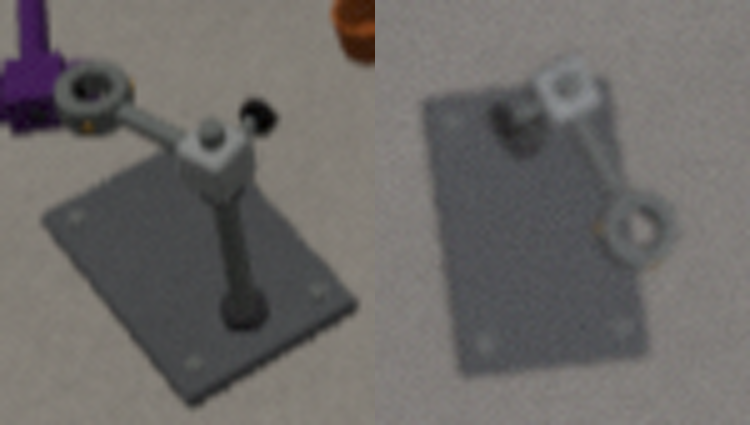

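Candidates: the blue-handled mallet with aluminium/white head in the pot (scene 374,172; top 243,180), purple ones at scene (353,168), (209,220) and (275,317), and a red one at (400,142). The first fits: it has the blue handle, a metal block with nylon faces, and stands in the pot. The crops confirm it. The collar is swivelled towards the scene's left, at scene (223,224) and top (418,198).

```bash
cat > h.py <<'E'
from station import bot
import cv2,numpy as np
from scipy.spatial.transform import Rotation as Ro
def grab(n,k=6): return np.mean([bot.camera(n).astype(float) for _ in range(k)],0)
def ray(n,uv):
    c=bot.calibration(n);R=np.array(c["R"]);t=np.array(c["t"]);K=np.array(c["mtx"])
    d=R.T@np.linalg.inv(K)@np.array([uv[0],uv[1],1.]);return -R.T@t,d/np.linalg.norm(d)
def onz(n,uv,z): o,d=ray(n,uv);return o+d*(z-o[2])/d[2]
def tri(a,b):
    (o,d),(p,e)=ray("scene",a),ray("top",b)
    s=np.linalg.lstsq(np.c_[d,-e],p-o,rcond=None)[0];A=o+d*s[0];B=p+e*s[1]
    return (A+B)/2,np.linalg.norm(A-B)
def proj(n,X):
    c=bot.calibration(n);q=np.array(c["mtx"])@(np.array(c["R"])@np.array(X,float)+np.array(c["t"]));return q[:2]/q[2]
def crop(im,u,v,w,h,k):
    c=cv2.resize(im[v:v+h,u:u+w].clip(0,255).astype(np.uint8),None,fx=k,fy=k,interpolation=cv2.INTER_CUBIC)
    for i in range(0,w,10): cv2.putText(c,str(u+i),(int((i+.5)*k),10),0,.35,(255,255,0),1);cv2.line(c,(int((i+.5)*k),12),(int((i+.5)*k),18),(255,255,0),1)
    for i in range(0,h,10): cv2.putText(c,str(v+i),(0,int((i+.5)*k)),0,.35,(255,255,0),1);cv2.line(c,(24,int((i+.5)*k)),(30,int((i+.5)*k)),(255,255,0),1)
    return c
E
python3 - <<'E'
from h import *
s=grab("scene");t=grab("top");np.save("s0.npy",s);np.save("t0.npy",t)
sv=lambda n,im:cv2.imwrite("pics/"+n,(im[:,:,::-1].astype(float)*1.4).clip(0,255))
sv("e_ms.png",crop(s,345,150,50,45,14));sv("e_mt.png",crop(t,225,165,50,40,14))
sv("e_hs.png",crop(s,208,210,60,40,12));sv("e_ht.png",crop(t,380,155,55,55,10))
print(Ro.from_quat(bot.get_obs()["tool_rot"]).as_matrix().round(3))
E
```

```text
[[ 0.428  0.    -0.904]
 [ 0.904  0.     0.428]
 [ 0.    -1.     0.   ]][ WARN:0@3.575] global loadsave.cpp:1063 imwrite_ Unsupported depth image for selected encoder is fallbacked to CV_8U.
```

View pics/e_ms.png

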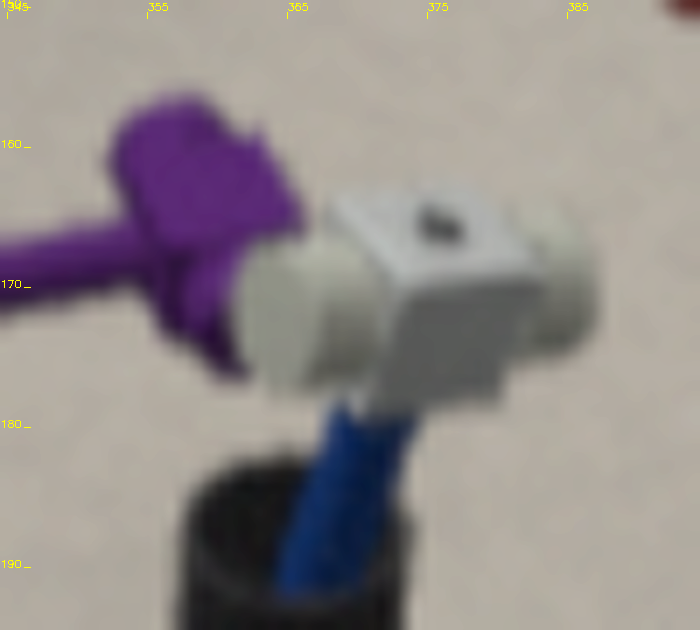

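View pics/e_mt.png

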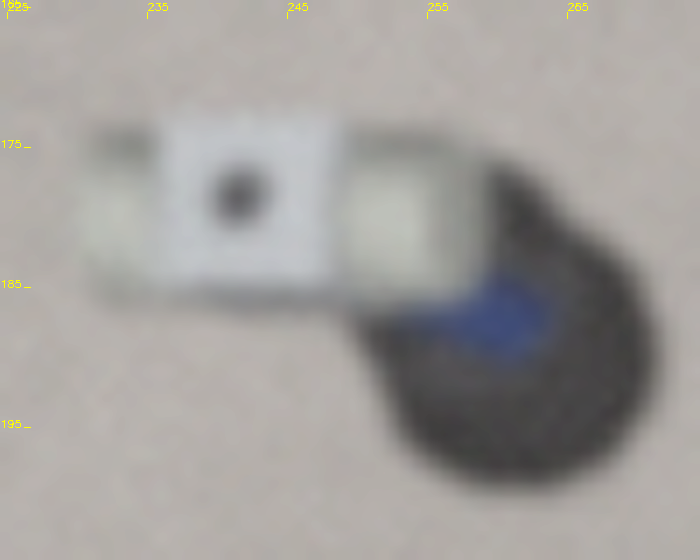

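View pics/e_hs.png

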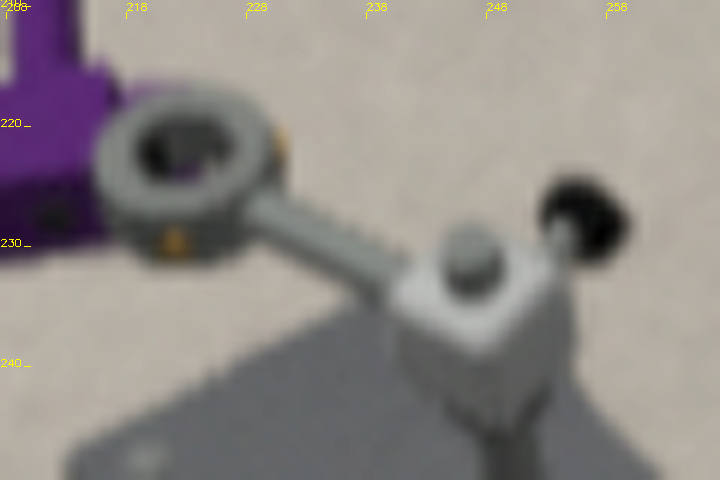

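View pics/e_ht.png

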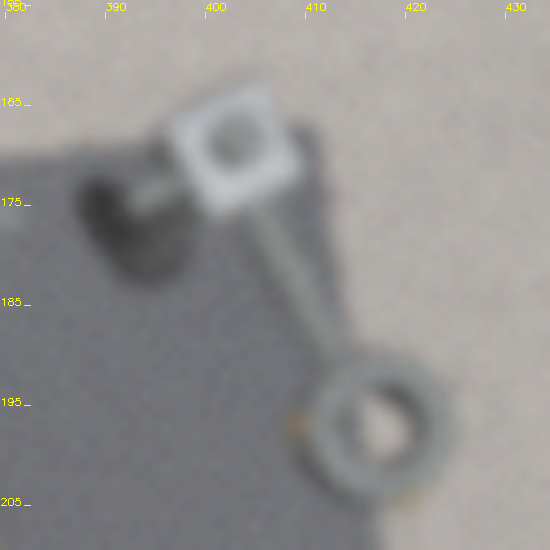

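```bash
python3 - <<'E'
from h import *
S=lambda x,y:(345+x/14-.5,150+y/14-.5); T=lambda x,y:(225+x/14-.5,165+y/14-.5)
d,e=tri(S(440,225),T(240,195)); print("dot",d.round(1),e.round(1))
# top face corners: scene order vs top order
sc=[(328,200),(480,188),(545,270),(400,280)]
tc=[(160,120),(342,120),(337,283),(155,281)]
for a in sc: print("s",onz("scene",S(*a),d[2]).round(1))
for a in tc: print("t",onz("top",T(*a),d[2]).round(1))
print("pot base top",onz("top",(261,189.5),100).round(1))
HS=lambda x,y:(208+x/12-.5,210+y/12-.5); HT=lambda x,y:(380+x/10-.5,155+y/10-.5)
c,e=tri(HS(185,150),HT(380,425));print("collar",c.round(1),e.round(1),onz("scene",HS(185,150),150).round(1),onz("top",HT(380,425),150).round(1))
r,e=tri(HS(473,240),HT(236,137));print("rod",r.round(1),e.round(1),onz("scene",HS(473,240),166).round(1),onz("top",HT(236,137),166).round(1))
print(np.linalg.norm((c-r)[:2]))
E
```

```text
dot [508.5 185.2 170.5] 2.2
s [489.7 169.2 170.5]
s [503.2 197.6 170.5]
s [530.9 194.  170.5]
s [517.8 167.5 170.5]
t [523.2 201.1 170.5]
t [522.8 167.6 170.5]
t [492.5 168.2 170.5]
t [493.2 201.5 170.5]
pot base top [491.3 144.9 100. ]
collar [ 459.5 -268.2  148.6] 1.5 [ 460.5 -269.2  150. ] [ 459.6 -267.2  150. ]
rod [ 532.4 -230.4  166. ] 1.7 [ 532.  -231.2  166. ] [ 532.7 -229.6  166. ]
82.093089405488
```

```bash
python3 - <<'E'
from h import *
S=lambda x,y:(345+x/14-.5,150+y/14-.5); T=lambda x,y:(225+x/14-.5,165+y/14-.5)
print("rim scene",onz("scene",S(298,525),100).round(1))
h=4.6
for n,F,L in(("scene",S,[(328,200,h),(480,188,-h),(545,270,-h),(400,280,h)]),("top",T,[(160,120,-h),(342,120,h),(337,283,h),(155,281,-h)])):
    P=[onz(n,F(x,y),170.3+z) for x,y,z in L]; print(n,np.round(P,1).tolist(), np.mean(P,0).round(1))
# handle visible in scene: centreline points ; in top
print(proj("top",[491,145,0]),proj("scene",[491,145,0]))
# candidate axis check: foot guesses
for f in([508,142,9],[500,144,9],[495,144,9]):
    print(f,[ (proj("scene",np.array(f)+k*(np.array([508.5,185.2,170.5])-f))).round(1).tolist() for k in(.5,.6,.7)],[ (proj("top",np.array(f)+k*(np.array([508.5,185.2,170.5])-f))).round(1).tolist() for k in(0,.3,.6)])
# blue centroid by rows
s=np.load("s0.npy");t=np.load("t0.npy")
m=(s[...,2]>s[...,0]+30)&(s[...,2]>s[...,1]+20)
for v in range(178,193):
    u=np.where(m[v,355:385])[0]+355
    if len(u):print(v,u.min(),u.max(),end='; ')
m=(t[...,2]>t[...,0]+30)
v,u=np.where(m[165:205,225:275]);print("\n",u.mean()+225,v.mean()+165,len(u))
print([ (int(a)+225,int(b)+165) for a,b in zip(u,v)])
E
```

```text
rim scene [506.2 154.  100. ]
scene [[493.8, 166.2, 174.9], [498.8, 201.1, 165.7], [526.6, 197.4, 165.7], [521.8, 164.4, 174.9]] [510.2 182.3 170.3]
top [[524.1, 201.9, 165.7], [522.0, 167.0, 174.9], [491.7, 167.5, 174.9], [494.0, 202.3, 165.7]] [507.9 184.7 170.3]
[265.16616081 195.09403379] [359.21544606 208.78645077]
[508, 142, 9] [[368.7, 188.7], [370.2, 184.2], [371.7, 179.6]] [[265.9, 188.8], [259.3, 186.0], [252.3, 183.0]]
[500, 144, 9] [[368.2, 187.8], [369.8, 183.5], [371.4, 179.1]] [[265.2, 191.6], [258.8, 188.0], [252.0, 184.2]]
[495, 144, 9] [[367.7, 187.3], [369.4, 183.1], [371.1, 178.8]] [[265.2, 193.3], [258.8, 189.2], [252.0, 184.9]]
180 369 370; 181 368 372; 182 368 372; 183 367 372; 184 367 371; 185 366 371; 186 366 371; 187 366 371; 188 365 370; 189 365 370; 190 365 370; 191 365 368; 
 260.06666666666666 187.4 15
[(259, 186), (260, 186), (261, 186), (258, 187), (259, 187), (260, 187), (261, 187), (262, 187), (258, 188), (259, 188), (260, 188), (261, 188), (262, 188), (260, 189), (261, 189)]
```

```bash
python3 - <<'E'
from h import *
o=bot.get_obs();R0=Ro.from_quat(o["tool_rot"])
d=np.array([508.5,185.2,170.4]);z=np.array([2.6,43,160.3]);z/=np.linalg.norm(z)
yaw=np.radians(-3.5);x=np.array([np.cos(yaw),np.sin(yaw),0]);x-=z*(x@z);x/=np.linalg.norm(x)
R=Ro.from_matrix(np.c_[x,-z,np.cross(x,-z)])
rv=(R*R0.inv()).as_rotvec();print("turn",rv.round(3),np.degrees(np.linalg.norm(rv)))
print("z",z.round(3))
g=d-12*z;print("grasp",g.round(1),"pre",(g+85*z).round(1),"d",(g+85*z-o["tool_pos"]).round(1))
print(proj("top",d),proj("scene",d))
E
```

```text
turn [-0.24  -0.142 -1.182] 69.5744335831595
z [0.016 0.259 0.966]
grasp [508.3 182.1 158.8] pre [509.6 204.1 240.9] d [ 274.  -292.9   -7.4]
[242.01953289 178.62888321] [376.30245954 165.50851013]
```

Call:
play_rows --deltas '[[[0.027,-0.029,0],[-0.024,-0.014,-0.118],100],[[0.054,-0.058,0],[-0.048,-0.028,-0.236],100],[[0.082,-0.088,0],[-0.072,-0.043,-0.354],100],[[0.11,-0.117,0],[-0.096,-0.057,-0.473],100],[[0.137,-0.146,0],[-0.12,-0.071,-0.591],100],[[0.164,-0.176,0],[-0.144,-0.085,-0.709],100],[[0.192,-0.205,0],[-0.168,-0.099,-0.827],100],[[0.219,-0.234,-0.003],[-0.192,-0.114,-0.946],100],[[0.247,-0.263,-0.005],[-0.216,-0.128,-1.064],100],[[0.274,-0.293,-0.0074],[-0.24,-0.142,-1.182],100]]'

```text
time_s: 1.7
tool_pos: [510.6, 202.7, 240.9]
tool_rot: [0.793, -0.026, 0.02, -0.608]
contact_force: [-0.3, 0.4, -0.1]
width: 85.8
```

```bash
python3 - <<'E'
from h import *
o=bot.get_obs();print(o["time_s"],o["tool_pos"],o["contact_force"],o["joints"]);print(Ro.from_quat(o["tool_rot"]).as_matrix().round(3))
s=grab("scene",2);t=grab("top",2)
cv2.imwrite("pics/p1.png",np.hstack([crop(s,320,110,90,100,4),crop(t,195,130,100,100,4)])[:,:,::-1])
E
```

```text
1.7 [510.63999008 202.7073204  240.94465944] [-0.28367762  0.40074734 -0.05732023] [ 0.39857068  0.42096482  1.58949383 -0.24771207  1.2595686   0.55603991]
[[ 0.998 -0.016  0.064]
 [-0.066 -0.26   0.963]
 [ 0.001 -0.965 -0.261]]
```

View pics/p1.png

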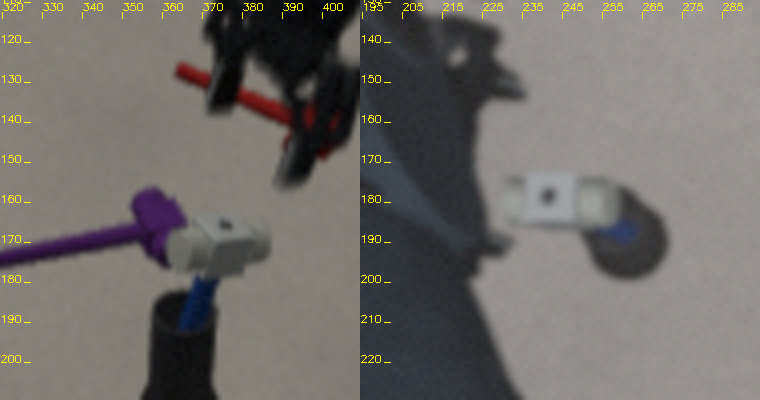

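Call:
play_rows --deltas '[[[-0.0003,-0.005,-0.02],[0,0,0],100],[[-0.0006,-0.0105,-0.04],[0,0,0],100],[[-0.0009,-0.016,-0.06],[0,0,0],100],[[-0.0011,-0.0195,-0.073],[0,0,0],100],[[-0.0013,-0.0219,-0.082],[0,0,0],100],[[-0.0013,-0.0219,-0.082],[0,0,0],90],[[-0.0013,-0.0219,-0.082],[0,0,0],60]]'

```text
time_s: 2.6
tool_pos: [508.6, 182.4, 159.5]
tool_rot: [0.793, -0.024, 0.019, -0.608]
contact_force: [0.3, -0.2, 0.4]
width: 64.4
```

```bash
python3 - <<'E'
from h import *
o=bot.get_obs();print(o["time_s"],o["tool_pos"],o["contact_force"],o["width"])
s=grab("scene",2);t=grab("top",2)
cv2.imwrite("pics/p2.png",np.hstack([crop(s,320,110,90,100,4),crop(t,195,130,100,100,4)])[:,:,::-1])
E
```

```text
2.6 [508.56948634 182.43487419 159.49342186] [ 0.29944136 -0.15471539  0.3738044 ] 64.3921188818152
```

View pics/p2.png

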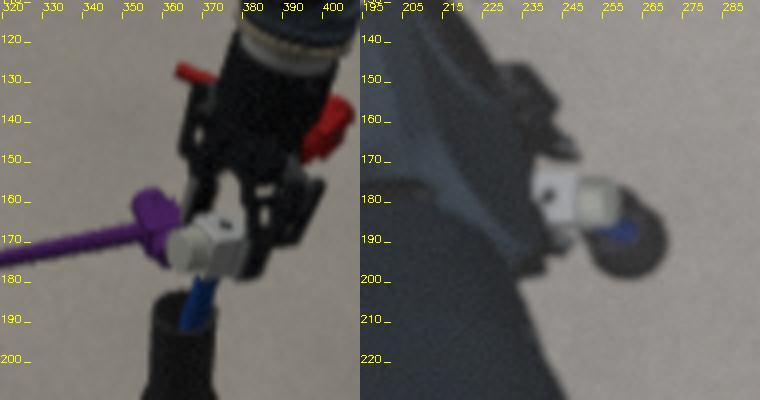

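Call:
play_rows --deltas '[[[0,0,0],[0,0,0],45],[[0,0,0],[0,0,0],30],[[0,0,0],[0,0,0],20],[[0,0,0],[0,0,0],20],[[0,0,0],[0,0,0],20],[[0,0,0],[0,0,0],20]]' --grip_force 60

```text
time_s: 3.4
tool_pos: [508.4, 182.2, 159.2]
tool_rot: [0.793, -0.024, 0.019, -0.608]
contact_force: [-1.9, 1.9, 4.6]
width: 31.1
```

```bash
python3 - <<'E'
from h import *
o=bot.get_obs();print(o["time_s"],o["tool_pos"],o["contact_force"],o["moment"],o["width"])
s=grab("scene",2);t=grab("top",2)
cv2.imwrite("pics/p3.png",np.hstack([crop(s,320,110,90,100,4),crop(t,195,130,100,100,4)])[:,:,::-1])
E
```

```text
3.4 [508.38423925 182.1620087  159.22726051] [-1.90379241  1.91274795  4.64582408] [ 0.1092369   0.53011148 -0.13789818] 31.1377179961772
```

View pics/p3.png

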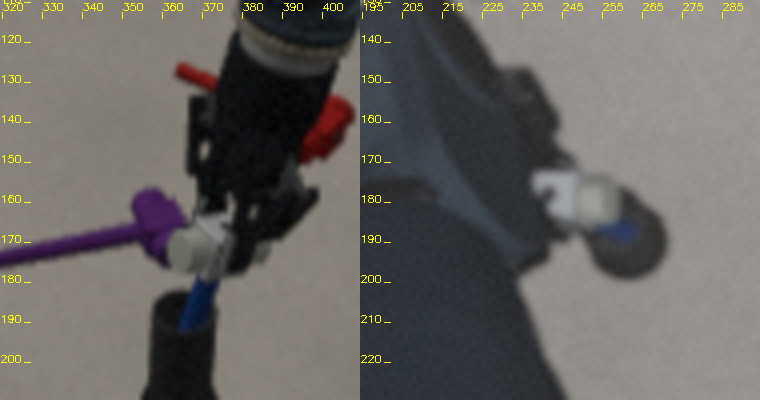

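Call:
play_rows --deltas '[[[0.0001,0.0008,0.003],[0,0,0],20],[[0.0002,0.0023,0.01],[0,0,0],20],[[0.0003,0.005,0.02],[0,0,0],20],[[0.0005,0.0077,0.03],[0,0,0],20],[[0.0008,0.013,0.05],[0,0,0],20],[[0.001,0.018,0.07],[0,0,0],20],[[0.0015,0.0234,0.09],[0,0,0],20],[[0.0018,0.029,0.11],[0,0,0],20],[[0.002,0.032,0.14],[0,0,0],20],[[0.002,0.032,0.17],[0,0,0],20]]'

```text
time_s: 4.6
tool_pos: [510.0, 214.5, 330.6]
tool_rot: [0.793, -0.024, 0.018, -0.608]
contact_force: [0.4, 0.2, -4.5]
width: 31.0
```

```bash
python3 - <<'E'
from h import *
o=bot.get_obs();print(o["time_s"],o["tool_pos"],o["contact_force"],o["moment"],o["width"])
s=grab("scene",3);t=grab("top",2)
cv2.imwrite("pics/p4.png",np.hstack([crop(s,320,90,90,130,4),crop(t,195,130,100,130,4)])[:,:,::-1])
E
```

```text
4.6 [509.99788978 214.53738104 330.60252928] [ 0.37941198  0.2261667  -4.47764225] [ 0.29760145 -0.01651724 -0.02706749] 30.998586468373723
```

View pics/p4.png

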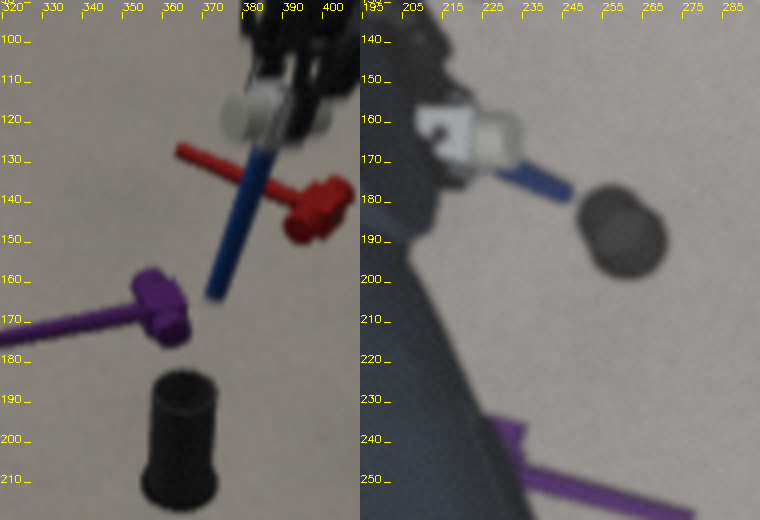

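Call:
play_rows --deltas '[[[-0.001,-0.015,0.01],[0.026,-0.0016,0],20],[[-0.004,-0.045,0.017],[0.052,-0.003,0],20],[[-0.008,-0.08,0.017],[0.079,-0.005,0],20],[[-0.012,-0.12,0.017],[0.105,-0.0064,0],20],[[-0.016,-0.16,0.017],[0.131,-0.008,0],20],[[-0.02,-0.2,0.017],[0.157,-0.01,0],20],[[-0.024,-0.24,0.017],[0.183,-0.011,0],20],[[-0.028,-0.28,0.017],[0.21,-0.013,0],20],[[-0.033,-0.32,0.017],[0.236,-0.014,0],20],[[-0.037,-0.36,0.017],[0.262,-0.016,0],20]]'

```text
time_s: 5.85
tool_pos: [472.3, -147.4, 344.6]
tool_rot: [-0.706, 0.022, -0.021, 0.707]
contact_force: [1.0, 0.4, -3.9]
width: 30.8
```

Call:
play_rows --deltas '[[[-0.004,-0.035,0],[0,0,0],20],[[-0.007,-0.065,0],[0,0,0],20],[[-0.01,-0.09,0],[0,0,0],20],[[-0.012,-0.108,0],[0,0,0],20],[[-0.0133,-0.118,0],[0,0,0],20],[[-0.0133,-0.1223,0],[0,0,0],20],[[-0.0133,-0.1223,0],[0,0,0],20],[[-0.0133,-0.1223,0],[0,0,0],20]]'

```text
time_s: 6.65
tool_pos: [460.1, -267.5, 345.7]
tool_rot: [-0.707, 0.021, -0.021, 0.707]
contact_force: [0.2, 0.4, -3.5]
width: 31.3
```

```bash
python3 - <<'E'
from h import *
o=bot.get_obs();print(o["time_s"],o["tool_pos"],o["contact_force"],o["moment"],o["width"],o["joints"]);print(Ro.from_quat(o["tool_rot"]).as_matrix().round(3))
s=grab("scene",6);t=grab("top",6)
np.save("s5.npy",s);np.save("t5.npy",t)
sv=lambda n,im:cv2.imwrite("pics/"+n,(im[:,:,::-1].astype(float)*1.4).clip(0,255).astype(np.uint8))
sv("f_s.png",crop(s,195,125,70,110,7));sv("f_t.png",crop(t,370,155,75,60,10))
E
```

```text
6.65 [ 460.13253426 -267.50788655  345.66703985] [ 0.19533224  0.42648786 -3.52330872] [ 0.01084734 -0.01854319  0.04349497] 31.342939435688194 [-6.14092388e-01  2.34360152e-01  1.56565671e+00  1.17840439e-05
  1.34179662e+00 -5.53513620e-01]
[[ 0.998 -0.     0.061]
 [-0.061  0.     0.998]
 [-0.    -1.     0.   ]]
```

View pics/f_s.png

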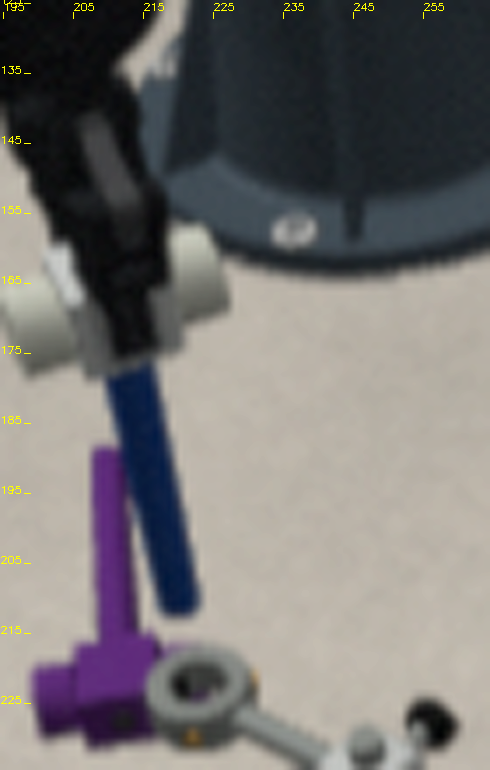

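View pics/f_t.png

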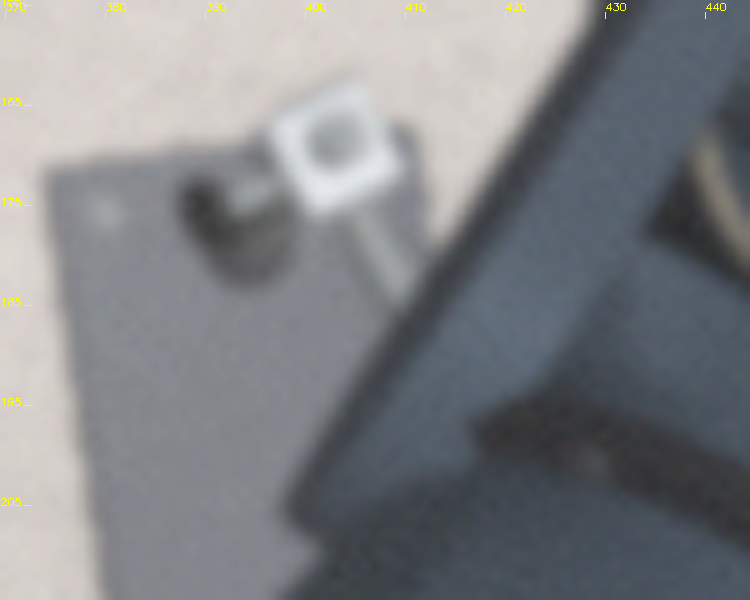

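```bash
cat >> h.py <<'E'
def handle(s,v0,v1,u0,u1,thr=20):
    m=(s[...,2]>s[...,0]+thr)&(s[...,2]>s[...,1]+thr)&(s[...,0]<45)
    mm=np.zeros(m.shape,np.uint8);mm[v0:v1,u0:u1]=m[v0:v1,u0:u1]
    n,l,st,c=cv2.connectedComponentsWithStats(mm);k=1+np.argmax(st[1:,4])
    v,u=np.where(l==k);return np.c_[u,v].astype(float),st[k]
E
python3 - <<'E'
from h import *
s=np.load("s5.npy")
P,st=handle(s,170,220,200,235);print(st)
rows=[(v,P[P[:,1]==v,0].mean(),np.ptp(P[P[:,1]==v,0])+1) for v in np.unique(P[:,1])]
r=np.array(rows);g=r[(r[:,0]>180)&(r[:,0]<207)];k=np.polyfit(g[:,0],g[:,1],1);print("slope du/dv",k[0],"at200",np.polyval(k,200),"vmax",P[:,1].max())
tp=bot.get_obs()["tool_pos"]
for dx in(0,):
  f=proj("scene",[tp[0],tp[1],tp[2]-154]);h=proj("scene",[tp[0],tp[1],tp[2]-24]);print("pred foot",f,"seat",h,"slope",(f-h)[0]/(f-h)[1], "u at200",h[0]+(200-h[1])*(f-h)[0]/(f-h)[1])
def slope(tx,ty):
  f=proj("scene",[tp[0]-130*tx,tp[1]-130*ty,tp[2]-154]);h=proj("scene",[tp[0],tp[1],tp[2]-24]);return (f-h)[0]/(f-h)[1]
print([(round(slope(a,b),3)) for a,b in((0,0),(.02,0),(0,.02),(0,-.02))])
print(proj("scene",[459.5,-268.2,150]))
E
```

```text
[211 178  12  34 186]
slope du/dv 0.2271794871794895 at200 217.6882051282052 vmax 211.0
pred foot [220.61724068 210.64014388] seat [211.76911541 172.67915395] slope 0.23308468196358942 u at200 218.13718612446243
[np.float64(0.233), np.float64(0.226), np.float64(0.206), np.float64(0.261)]
[223.13605167 221.62065012]
```

Call:
play_rows --deltas '[[[0,0,-0.01],[0,0,0],20],[[0,0,-0.02],[0,0,0],20],[[0,0,-0.03],[0,0,0],20],[[0,0,-0.036],[0,0,0],20],[[0,0,-0.036],[0,0,0],20],[[0,0,-0.036],[0,0,0],20]]'

```text
time_s: 7.85
tool_pos: [460.1, -268.3, 310.0]
tool_rot: [0.707, -0.022, 0.022, -0.707]
contact_force: [0.2, 0.3, -2.4]
width: 31.2
```

```bash
python3 - <<'E'
from h import *
o=bot.get_obs();print(o["time_s"],o["tool_pos"],o["contact_force"],o["moment"])
s=grab("scene",6);np.save("s6.npy",s)
cv2.imwrite("pics/g_s.png",(crop(s,200,185,55,60,12)[:,:,::-1].astype(float)*1.4).clip(0,255).astype(np.uint8))
E
```

```text
7.85 [ 460.1113163  -268.28905365  309.95614132] [ 0.16174666  0.29410191 -2.44618588] [-0.00231095 -0.04964246 -0.00245786]
```

View pics/g_s.png

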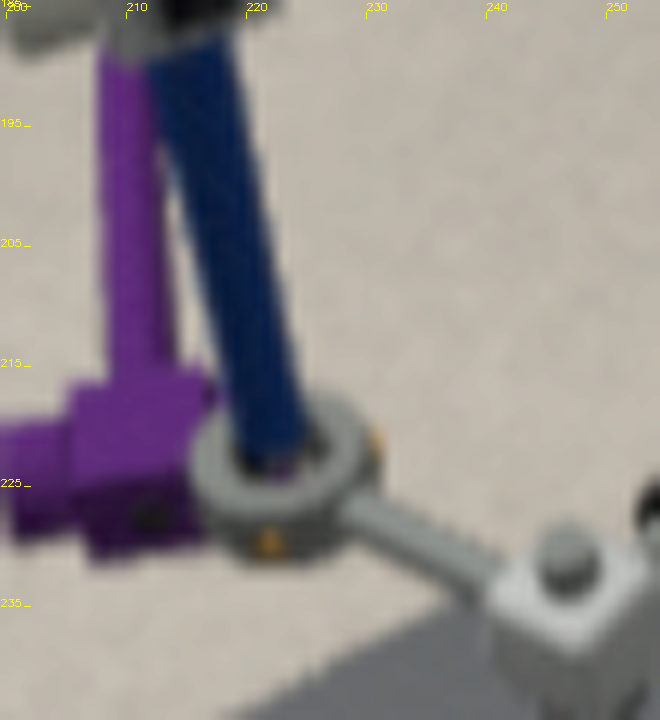

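Call:
play_rows --deltas '[[[0.0015,0.0008,-0.001],[0,0,0],20],[[0.0015,0.0008,-0.003],[0,0,0],20],[[0.0015,0.0008,-0.005],[0,0,0],20],[[0.0015,0.0008,-0.006],[0,0,0],20],[[0.0015,0.0008,-0.007],[0,0,0],20],[[0.0015,0.0008,-0.007],[0,0,0],20]]'

```text
time_s: 8.75
tool_pos: [461.5, -267.4, 302.7]
tool_rot: [0.707, -0.022, 0.022, -0.707]
contact_force: [-0.3, 0.3, -3.5]
width: 31.3
```

```bash
python3 - <<'E'
from h import *
o=bot.get_obs();print(o["time_s"],o["tool_pos"],o["contact_force"],o["moment"])
s=grab("scene",6);np.save("s7.npy",s)
cv2.imwrite("pics/g_s2.png",(crop(s,200,185,55,60,12)[:,:,::-1].astype(float)*1.4).clip(0,255).astype(np.uint8))
E
```

```text
8.75 [ 461.47708814 -267.44369424  302.74901789] [-0.27518683  0.25711307 -3.45321385] [-0.00146354  0.00346549  0.00076321]
```

View pics/g_s2.png

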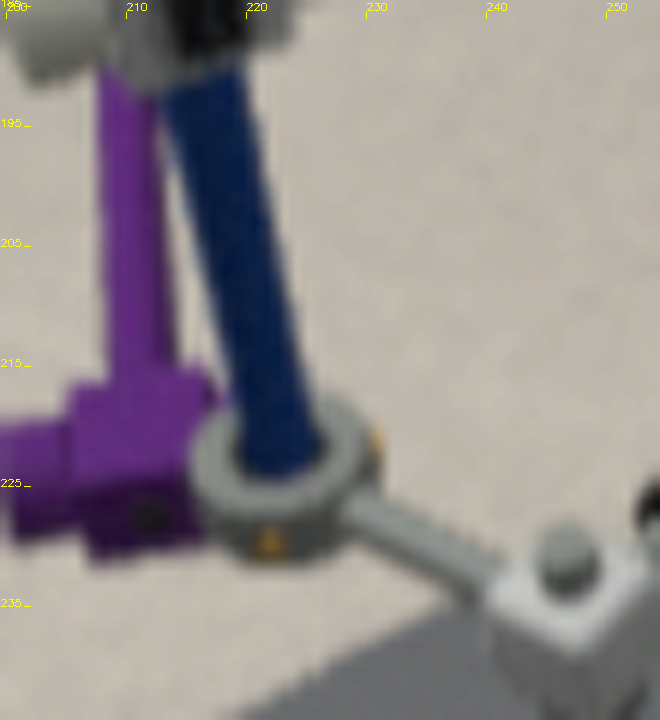

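Call:
play_rows --deltas '[[[0,0,-0.001],[0,0,0],20],[[0,0,-0.002],[0,0,0],20],[[0,0,-0.003],[0,0,0],20],[[0,0,-0.004],[0,0,0],20],[[0,0,-0.004],[0,0,0],20]]'

```text
time_s: 9.55
tool_pos: [461.4, -267.3, 298.6]
tool_rot: [-0.707, 0.022, -0.021, 0.707]
contact_force: [0.7, 0.3, -4.1]
width: 31.0
```

Call:
play_rows --deltas '[[[0,0,-0.001],[0,0,0],20],[[0,0,-0.002],[0,0,0],20],[[0,0,-0.003],[0,0,0],20],[[0,0,-0.004],[0,0,0],20],[[0,0,-0.004],[0,0,0],20]]'

```text
time_s: 10.05
tool_pos: [461.5, -267.4, 294.7]
tool_rot: [0.707, -0.022, 0.022, -0.707]
contact_force: [-0.8, 0.7, -4.0]
width: 30.6
```

Call:
play_rows --deltas '[[[0,0,-0.001],[0,0,0],20],[[0,0,-0.002],[0,0,0],20],[[0,0,-0.003],[0,0,0],20],[[0,0,-0.003],[0,0,0],20]]'

```text
time_s: 10.45
tool_pos: [461.5, -267.4, 291.7]
tool_rot: [0.707, -0.022, 0.022, -0.707]
contact_force: [-0.7, 0.6, -3.8]
width: 31.3
```

Call:
play_rows --deltas '[[[0,0,-0.001],[0,0,0],20],[[0,0,-0.002],[0,0,0],20],[[0,0,-0.003],[0,0,0],20],[[0,0,-0.003],[0,0,0],20]]'

```text
time_s: 10.85
tool_pos: [461.5, -267.4, 288.7]
tool_rot: [0.707, -0.022, 0.022, -0.707]
contact_force: [-1.5, 0.5, -5.0]
width: 31.4
```

```bash
python3 - <<'E'
from h import *
o=bot.get_obs();print(o["time_s"],o["tool_pos"],o["contact_force"],o["moment"])
E
```

```text
10.85 [ 461.48560974 -267.39173182  288.70270504] [-1.5322304   0.54007243 -5.04648051] [0.23405502 0.32181363 0.03718147]
```

Call:
play_rows --deltas '[[[-0.0004,0.0003,-0.001],[0,0,0],20],[[-0.0004,0.0003,-0.003],[0,0,0],20],[[-0.0004,0.0003,-0.005],[0,0,0],20],[[-0.0004,0.0003,-0.006],[0,0,0],20],[[-0.0004,0.0003,-0.006],[0,0,0],20]]'

```text
time_s: 11.35
tool_pos: [461.1, -267.2, 282.7]
tool_rot: [0.707, -0.022, 0.022, -0.707]
contact_force: [-1.1, 0.4, -5.3]
width: 30.9
```

```bash
python3 - <<'E'
from h import *
o=bot.get_obs();print(o["time_s"],o["tool_pos"],o["contact_force"],o["moment"])
s=grab("scene",4)
cv2.imwrite("pics/g_s3.png",(crop(s,195,150,60,90,8)[:,:,::-1].astype(float)*1.4).clip(0,255).astype(np.uint8))
E
```

```text
11.35 [ 461.09602093 -267.15844736  282.66897698] [-1.145986    0.4215239  -5.29786744] [0.07659626 0.17498092 0.02791292]
```

View pics/g_s3.png

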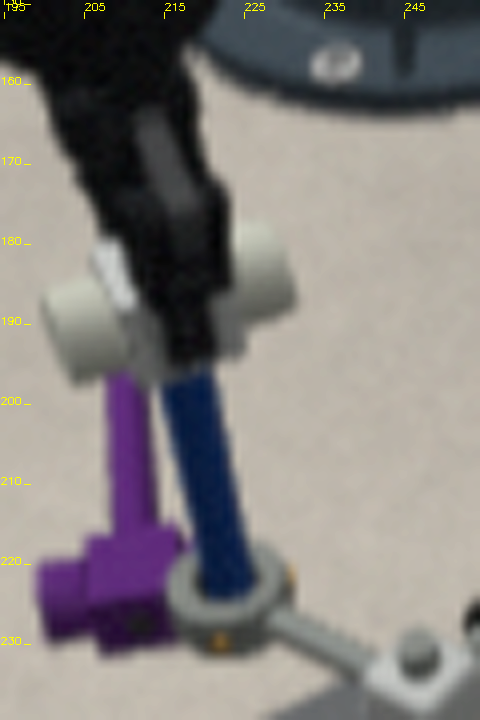

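Call:
play_rows --deltas '[[[-0.0002,0.0001,-0.002],[0,0,0],20],[[-0.0002,0.0001,-0.004],[0,0,0],20],[[-0.0002,0.0001,-0.006],[0,0,0],20],[[-0.0002,0.0001,-0.008],[0,0,0],20],[[-0.0002,0.0001,-0.01],[0,0,0],20],[[-0.0002,0.0001,-0.012],[0,0,0],20],[[-0.0002,0.0001,-0.014],[0,0,0],20],[[-0.0002,0.0001,-0.016],[0,0,0],20]]'

```text
time_s: 12.35
tool_pos: [460.9, -267.1, 266.8]
tool_rot: [0.707, -0.022, 0.022, -0.707]
contact_force: [-0.2, 0.1, -1.5]
width: 31.2
```

```bash
python3 - <<'E'
from h import *
o=bot.get_obs();print(o["time_s"],o["tool_pos"],o["contact_force"],o["moment"])
E
```

```text
12.35 [ 460.93690675 -267.07489662  266.7819697 ] [-0.15704199  0.09912776 -1.49789801] [-0.00341909  0.2765549   0.00303627]
```

Call:
play_rows --deltas '[[[-0.0003,0,-0.003],[0,0,0],20],[[-0.0003,0,-0.006],[0,0,0],20],[[-0.0003,0,-0.009],[0,0,0],20],[[-0.0003,0,-0.012],[0,0,0],20],[[-0.0003,0,-0.015],[0,0,0],20],[[-0.0003,0,-0.018],[0,0,0],20],[[-0.0003,0,-0.021],[0,0,0],20],[[-0.0003,0,-0.024],[0,0,0],20]]'

```text
time_s: 13.15
tool_pos: [460.6, -267.1, 242.7]
tool_rot: [0.707, -0.022, 0.022, -0.707]
contact_force: [-1.9, -0.6, -1.2]
width: 31.2
```

```bash
python3 - <<'E'
from h import *
o=bot.get_obs();print(o["time_s"],o["tool_pos"],o["contact_force"],o["moment"])
E
```

```text
13.15 [ 460.62650583 -267.105572    242.69436363] [-1.91046837 -0.59850503 -1.20838957] [-0.27330323  0.32796927  0.03202792]
```

Call:
play_rows --deltas '[[[-0.0004,-0.0004,-0.003],[0,0,0],20],[[-0.0004,-0.0004,-0.006],[0,0,0],20],[[-0.0004,-0.0004,-0.009],[0,0,0],20],[[-0.0004,-0.0004,-0.012],[0,0,0],20],[[-0.0004,-0.0004,-0.015],[0,0,0],20],[[-0.0004,-0.0004,-0.018],[0,0,0],20],[[-0.0004,-0.0004,-0.021],[0,0,0],20],[[-0.0004,-0.0004,-0.024],[0,0,0],20]]'

```text
time_s: 13.95
tool_pos: [460.2, -267.5, 218.7]
tool_rot: [0.707, -0.022, 0.022, -0.707]
contact_force: [-1.3, -0.8, 0.5]
width: 31.1
```

```bash
python3 - <<'E'
from h import *
o=bot.get_obs();print(o["time_s"],o["tool_pos"],o["contact_force"],o["moment"])
E
```

```text
13.95 [ 460.20665308 -267.47058226  218.68691104] [-1.26091609 -0.81915059  0.49051209] [-0.19172895  0.41664076  0.03733362]
```

Call:
play_rows --deltas '[[[-0.0004,-0.0002,-0.003],[0,0,0],20],[[-0.0004,-0.0002,-0.006],[0,0,0],20],[[-0.0004,-0.0002,-0.009],[0,0,0],20],[[-0.0004,-0.0002,-0.012],[0,0,0],20],[[-0.0004,-0.0002,-0.015],[0,0,0],20],[[-0.0004,-0.0002,-0.018],[0,0,0],20],[[-0.0004,-0.0002,-0.021],[0,0,0],20],[[-0.0004,-0.0002,-0.024],[0,0,0],20]]'

```text
time_s: 14.75
tool_pos: [459.8, -267.7, 194.7]
tool_rot: [0.707, -0.022, 0.022, -0.707]
contact_force: [-1.9, -0.7, 0.5]
width: 31.2
```

```bash
python3 - <<'E'
from h import *
o=bot.get_obs();print(o["time_s"],o["tool_pos"],o["contact_force"],o["moment"])
s=grab("scene",4)
cv2.imwrite("pics/g_s4.png",(crop(s,190,160,70,90,8)[:,:,::-1].astype(float)*1.4).clip(0,255).astype(np.uint8))
E
```

```text
14.75 [ 459.83839907 -267.67217849  194.69357208] [-1.89139183 -0.73467982  0.52920625] [-0.26817553  0.52993595 -0.01089869]
```

View pics/g_s4.png

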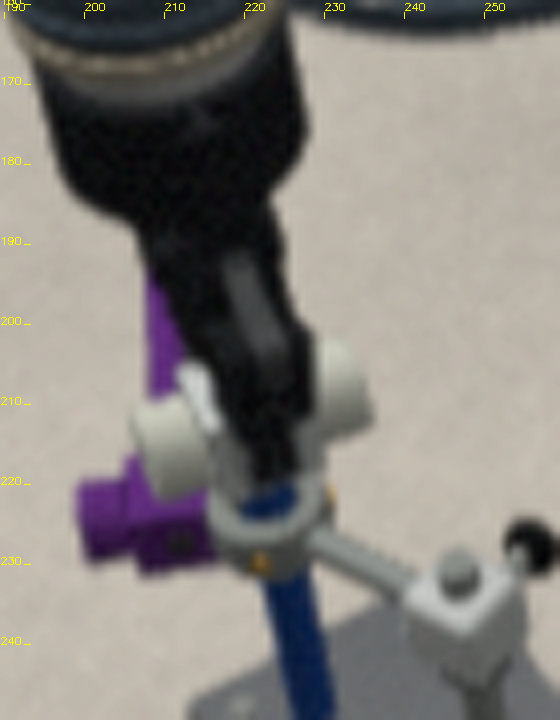

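Call:
play_rows --deltas '[[[-0.0003,-0.0002,-0.002],[0,0,0],20],[[-0.0003,-0.0002,-0.004],[0,0,0],20],[[-0.0003,-0.0002,-0.006],[0,0,0],20],[[-0.0003,-0.0002,-0.008],[0,0,0],20],[[-0.0003,-0.0002,-0.01],[0,0,0],20],[[-0.0003,-0.0002,-0.012],[0,0,0],20],[[-0.0003,-0.0002,-0.014],[0,0,0],20],[[-0.0003,-0.0002,-0.015],[0,0,0],20],[[-0.0003,-0.0002,-0.015],[0,0,0],20]]'

```text
time_s: 15.85
tool_pos: [459.5, -267.8, 179.6]
tool_rot: [0.707, -0.022, 0.022, -0.707]
contact_force: [-1.8, -1.0, -2.3]
width: 31.2
```

```bash
python3 - <<'E'
from h import *
o=bot.get_obs();print(o["time_s"],o["tool_pos"],o["contact_force"],o["moment"])
s=grab("scene",4)
cv2.imwrite("pics/g_s5.png",(crop(s,195,185,60,60,10)[:,:,::-1].astype(float)*1.6).clip(0,255).astype(np.uint8))
E
```

```text
15.85 [ 459.46844497 -267.79043238  179.59447585] [-1.79686259 -0.99548021 -2.31405941] [-0.3476295   0.23612904 -0.03317465]
```

View pics/g_s5.png

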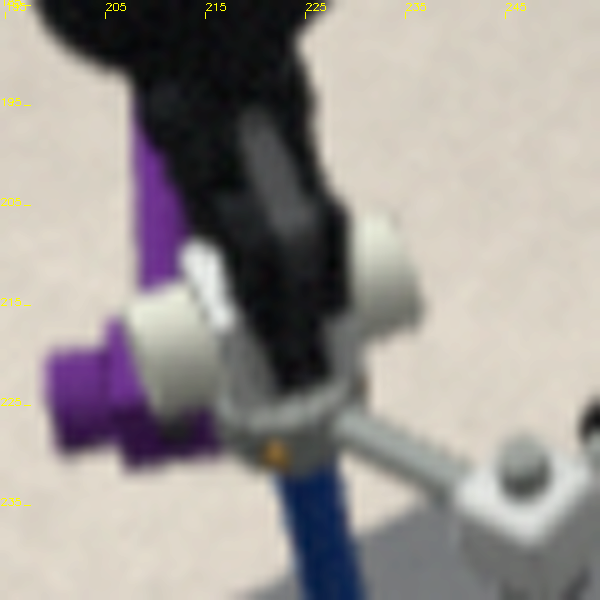

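Call:
play_rows --deltas '[[[0,0,-0.001],[0,0,0],20],[[0,0,-0.002],[0,0,0],20],[[0,0,-0.003],[0,0,0],20],[[0,0,-0.003],[0,0,0],20]]'

```text
time_s: 16.45
tool_pos: [459.5, -267.8, 176.8]
tool_rot: [0.707, -0.022, 0.022, -0.707]
contact_force: [-1.5, -0.2, -1.3]
width: 31.0
```

Call:
play_rows --deltas '[[[0,0,-0.0005],[0,0,0],20],[[0,0,-0.001],[0,0,0],20],[[0,0,-0.001],[0,0,0],20]]'

```text
time_s: 16.75
tool_pos: [459.5, -267.8, 175.8]
tool_rot: [0.707, -0.022, 0.022, -0.707]
contact_force: [-2.5, -0.4, -1.4]
width: 31.0
```

Call:
play_rows --deltas '[[[0,0,-0.0005],[0,0,0],20],[[0,0,-0.0005],[0,0,0],20]]'

```text
time_s: 16.95
tool_pos: [459.6, -267.9, 175.4]
tool_rot: [0.707, -0.022, 0.022, -0.707]
contact_force: [-2.2, -0.5, 1.3]
width: 31.1
```

Call:
play_rows --deltas '[[[0,0,-0.0005],[0,0,0],20],[[0,0,-0.0005],[0,0,0],20]]'

```text
time_s: 17.15
tool_pos: [459.6, -267.9, 175.3]
tool_rot: [0.707, -0.022, 0.022, -0.707]
contact_force: [-4.8, 0.0, 6.1]
width: 30.8
```

Call:
play_rows --deltas '[[[0,0,-0.0004],[0,0,0],20],[[0,0,-0.0004],[0,0,0],20]]'

```text
time_s: 17.35
tool_pos: [459.6, -268.0, 175.3]
tool_rot: [0.707, -0.021, 0.022, -0.707]
contact_force: [-5.5, 1.6, 10.0]
width: 31.2
```

Call:
play_rows --deltas '[[[0,0,-0.0004],[0,0,0],20],[[0,0,-0.0004],[0,0,0],20]]'

```text
time_s: 17.55
tool_pos: [459.6, -268.0, 175.2]
tool_rot: [0.707, -0.021, 0.022, -0.707]
contact_force: [-7.0, 2.0, 14.7]
width: 31.2
```

```bash
python3 - <<'E'
from h import *
o=bot.get_obs();print(o["time_s"],o["tool_pos"],o["contact_force"],o["moment"])
s=grab("scene",4)
cv2.imwrite("pics/g_s6.png",(crop(s,195,185,60,60,10)[:,:,::-1].astype(float)*1.6).clip(0,255).astype(np.uint8))
E
```

```text
17.55 [ 459.57027133 -267.96313456  175.24047928] [-6.98941291  2.00961354 14.71256743] [0.4172219  1.21574409 0.06895299]
```

View pics/g_s6.png

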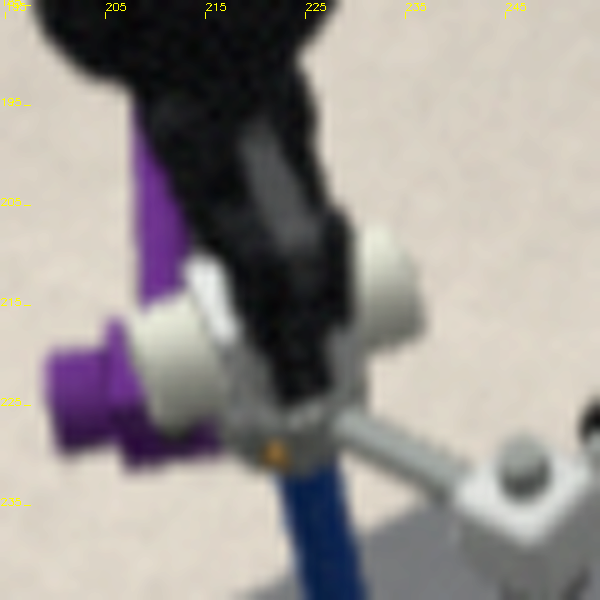

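Call:
play_rows --deltas '[[[-0.0003,0,0.0004],[0,0,0],20],[[-0.0005,0.0001,0.0006],[0,0,0],20],[[-0.0005,0.0001,0.0006],[0,0,0],20]]'

```text
time_s: 18.05
tool_pos: [459.5, -267.9, 175.3]
tool_rot: [0.707, -0.021, 0.022, -0.706]
contact_force: [-1.9, 0.3, 7.3]
width: 30.8
```

```bash
python3 - <<'E'
from h import *
o=bot.get_obs();print(o["time_s"],o["tool_pos"],o["contact_force"],o["moment"])
E
```

```text
18.05 [ 459.47865097 -267.89522787  175.27969053] [-1.93898894  0.27756149  7.34950032] [0.08823788 0.26640388 0.02622304]
```

Loads are low and the head is pressed home at about 9 N. Next I release a little at a time.

Call:
play_rows --deltas '[[[0,0,0],[0,0,0],40],[[0,0,0],[0,0,0],44],[[0,0,0],[0,0,0],50],[[0,0,0],[0,0,0],52],[[0,0,0],[0,0,0],52]]'

```text
time_s: 18.55
tool_pos: [459.0, -267.7, 174.6]
tool_rot: [0.707, -0.022, 0.022, -0.707]
contact_force: [0.1, -1.3, -1.2]
width: 44.5
```

```bash
python3 - <<'E'
from h import *
o=bot.get_obs();print(o["time_s"],o["tool_pos"],o["contact_force"],o["moment"],o["width"])
s=grab("scene",4)
cv2.imwrite("pics/g_s7.png",(crop(s,195,185,60,60,10)[:,:,::-1].astype(float)*1.6).clip(0,255).astype(np.uint8))
E
```

```text
18.55 [ 459.04464972 -267.71235334  174.60130173] [ 0.06653757 -1.32958942 -1.21140945] [-0.03114639  0.04576473 -0.06860897] 44.52230278207252
```

View pics/g_s7.png

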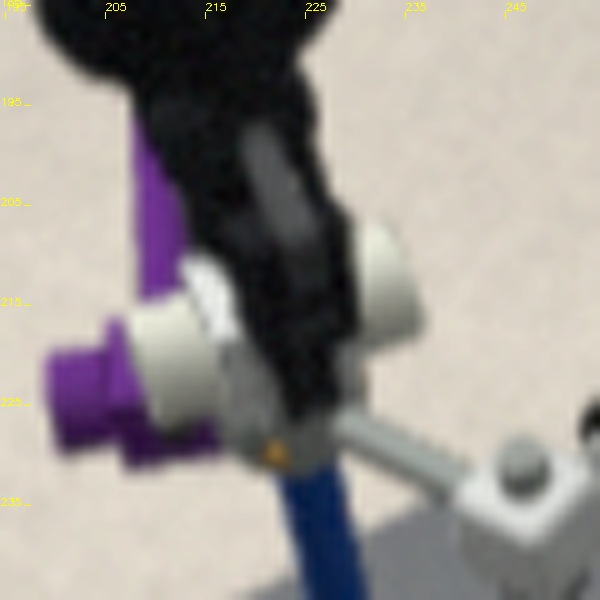

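Call:
play_rows --deltas '[[[0,0,0.005],[0,0,0],52],[[0,0,0.015],[0,0,0],52],[[0,0,0.03],[0,0,0],52],[[0,0,0.06],[0,0,0],60],[[0,0,0.1],[0,0,0],60],[[-0.03,0.04,0.12],[0,0,0],60],[[-0.06,0.08,0.13],[0,0,0],60],[[-0.08,0.12,0.13],[0,0,0],60],[[-0.1,0.16,0.13],[0,0,0],60],[[-0.11,0.2,0.13],[0,0,0],60]]'

```text
time_s: 19.75
tool_pos: [347.5, -66.4, 305.6]
tool_rot: [0.707, -0.021, 0.023, -0.707]
contact_force: [0.7, 0.3, 0.3]
width: 51.4
```

```bash
python3 - <<'E'
from h import *
o=bot.get_obs();print(o["time_s"],o["tool_pos"],o["contact_force"])
s=grab("scene",6);t=grab("top",6);np.save("s8.npy",s);np.save("t8.npy",t)
f=lambda n,c:cv2.imwrite("pics/"+n,(c[:,:,::-1].astype(float)*1.5).clip(0,255).astype(np.uint8))
f("z_s.png",crop(s,195,195,60,75,8));f("z_t.png",crop(t,380,155,65,60,10));f("z_full.png",s)
E
```

```text
19.75 [347.45554603 -66.44193483 305.57395428] [0.66077656 0.32998296 0.34627836]
```

View pics/z_s.png

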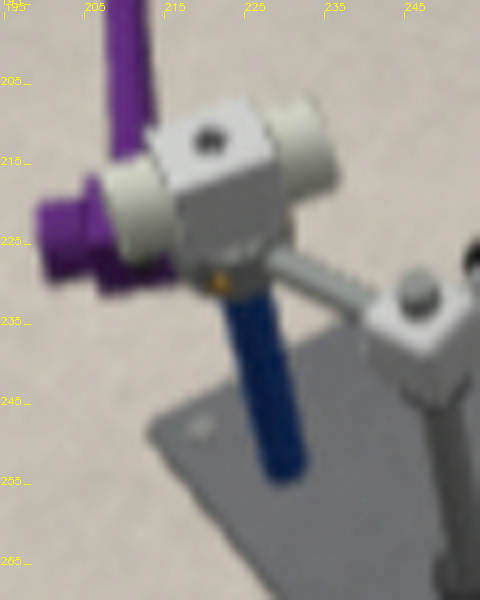

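View pics/z_t.png

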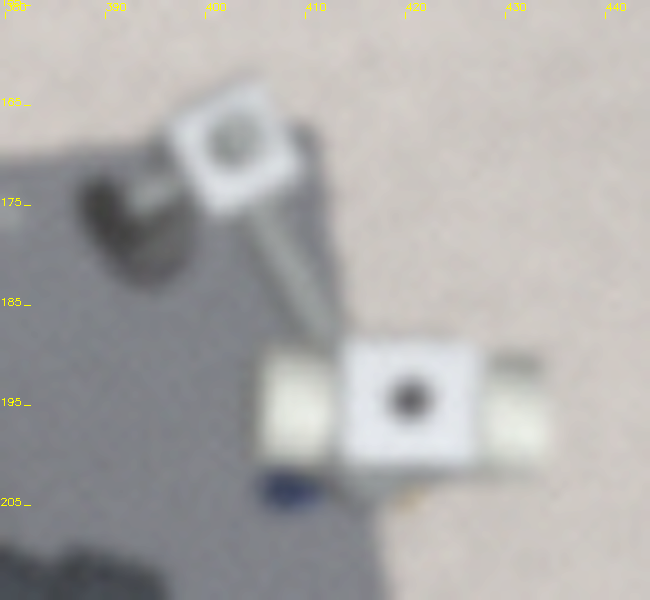

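View pics/z_full.png

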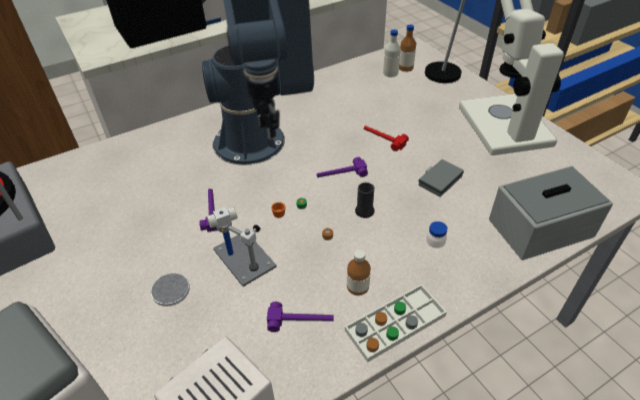

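```bash
python3 - <<'E'
from h import *
s=np.load("s8.npy");t=np.load("t8.npy")
def dot(im,u0,v0,w=8):
    g=im[v0-w:v0+w+1,u0-w:u0+w+1].mean(2);m=g<g.max()*.72
    n,l,st,c=cv2.connectedComponentsWithStats(m.astype(np.uint8))
    k=l[w,w];vv,uu=np.where(l==k);wt=g.max()-g[vv,uu];return (u0-w+(uu*wt).sum()/wt.sum(),v0-w+(vv*wt).sum()/wt.sum(),len(uu))
a=dot(s,221,212,3);b=dot(t,420,195,4);print(a,b)
d,e=tri(a[:2],b[:2]);print("dot",d.round(2),e.round(2), onz("top",b[:2],186).round(1),onz("scene",a[:2],186).round(1))
P,st=handle(s,230,258,215,240);print(st)
r=np.array([(v,P[P[:,1]==v,0].mean()) for v in np.unique(P[:,1])]);g=r[(r[:,0]>233)&(r[:,0]<251)];k=np.polyfit(g[:,0],g[:,1],1);print("slope",k[0],np.polyval(k,240))
def sl(tx,ty):
    q=np.array([proj("scene",[d[0]+tx*(z-186),d[1]+ty*(z-186),z]) for z in(20,120)]);m=(q[0]-q[1])[0]/(q[0]-q[1])[1];return round(m,3),round(q[0][0]+m*(240-q[0][1]),2)
print(sl(0,0),sl(.02,0),sl(0,.02))
print("foot pred",proj("scene",[d[0],d[1],20]),proj("top",[d[0],d[1],20]))
# pot move check
s0=np.load("s0.npy")
for nm,im in(("before",s0),("after",s)):
    m=(im.max(2)<75)[195:222,345:390];v,u=np.where(m);print(nm,u.mean()+345,v.mean()+195,len(u))
E
```

```text
(np.float64(220.70399677028664), np.float64(212.1172385950747), 11) (np.float64(420.5257551548353), np.float64(194.5084075173096), 12)
dot [ 460.26 -268.04  186.57] 1.77 [ 460.7 -267.3  186. ] [ 459.2 -268.7  186. ]
[224 232   9  23 107]
slope 0.21936274509803494 227.38480392156873
(np.float64(0.233), np.float64(227.55)) (np.float64(0.226), np.float64(227.35)) (np.float64(0.204), np.float64(226.74))
foot pred [230.64531092 253.28639793] [408.28932296 203.3162056 ]
before 364.50928381962865 205.79045092838197 377
after 364.531914893617 205.76861702127658 376
```

The dot measures 186.6 mm high, against 186 expected. To confirm that and the seating, I'll press the head top gently with closed fingers.

Call:
play_rows --deltas '[[[0.02,-0.04,0],[0,0,0],0],[[0.04,-0.08,0],[0,0,0],0],[[0.06,-0.12,0],[0,0,0],0],[[0.085,-0.16,0],[0,0,0],0],[[0.111,-0.2,0],[0,0,0],0],[[0.111,-0.2,-0.03],[0,0,0],0],[[0.111,-0.2,-0.06],[0,0,0],0],[[0.111,-0.2,-0.08],[0,0,0],0],[[0.111,-0.2,-0.09],[0,0,0],0],[[0.111,-0.2,-0.09],[0,0,0],0]]'

```text
time_s: 21.35
tool_pos: [459.6, -267.7, 213.7]
tool_rot: [-0.706, 0.022, -0.021, 0.707]
contact_force: [-0.5, -0.6, -0.4]
width: 0.4
```

Call:
play_rows --deltas '[[[0,0,-0.002],[0,0,0],0],[[0,0,-0.004],[0,0,0],0],[[0,0,-0.006],[0,0,0],0],[[0,0,-0.006],[0,0,0],0]]'

```text
time_s: 21.75
tool_pos: [460.1, -267.7, 208.9]
tool_rot: [0.707, -0.021, 0.022, -0.707]
contact_force: [-1.2, -0.3, 0.0]
width: -0.3
```

```bash
python3 - <<'E'
from h import *
o=bot.get_obs();print(o["time_s"],o["tool_pos"],o["contact_force"],o["moment"],o["width"])
s=grab("scene",3)
cv2.imwrite("pics/y_s.png",(crop(s,195,175,60,75,8)[:,:,::-1].astype(float)*1.5).clip(0,255).astype(np.uint8))
E
```

```text
21.75 [ 460.0718877  -267.72515881  208.87376235] [-1.21762184 -0.25595256  0.03274318] [ 0.0295681  -0.02676654 -0.01616382] -0.2702745065716755
```

View pics/y_s.png

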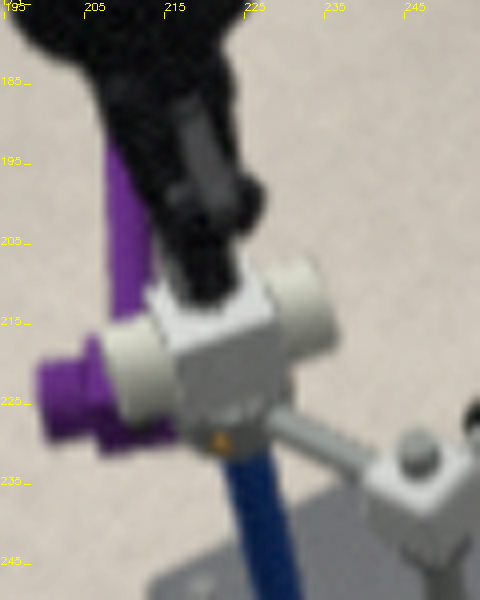

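Fingers are above the top's centre. I'll creep down to contact.

Call:
play_rows --deltas '[[[0,0,-0.001],[0,0,0],0],[[0,0,-0.002],[0,0,0],0],[[0,0,-0.003],[0,0,0],0],[[0,0,-0.0035],[0,0,0],0],[[0,0,-0.0035],[0,0,0],0]]'

```text
time_s: 22.4
tool_pos: [460.0, -267.7, 205.1]
tool_rot: [0.707, -0.022, 0.022, -0.707]
contact_force: [-0.1, 0.3, -0.2]
width: 0.2
```

Call:
play_rows --deltas '[[[0,0,-0.0005],[0,0,0],0],[[0,0,-0.001],[0,0,0],0],[[0,0,-0.001],[0,0,0],0]]'

```text
time_s: 22.7
tool_pos: [460.0, -267.7, 204.1]
tool_rot: [0.707, -0.022, 0.022, -0.707]
contact_force: [0.2, -0.8, -0.6]
width: -0.3
```

Call:
play_rows --deltas '[[[0,0,-0.0005],[0,0,0],0],[[0,0,-0.0005],[0,0,0],0]]'

```text
time_s: 22.9
tool_pos: [460.0, -267.7, 203.7]
tool_rot: [0.707, -0.022, 0.022, -0.707]
contact_force: [-0.1, -1.0, -0.4]
width: 0.2
```

Call:
play_rows --deltas '[[[0,0,-0.0005],[0,0,0],0],[[0,0,-0.0005],[0,0,0],0]]'

```text
time_s: 23.1
tool_pos: [460.0, -267.7, 203.1]
tool_rot: [0.707, -0.022, 0.022, -0.707]
contact_force: [-0.2, -0.2, 0.1]
width: 0.0
```

Call:
play_rows --deltas '[[[0,0,-0.0004],[0,0,0],0],[[0,0,-0.0004],[0,0,0],0]]'

```text
time_s: 23.3
tool_pos: [460.1, -267.8, 203.1]
tool_rot: [0.707, -0.022, 0.022, -0.707]
contact_force: [-1.4, 0.7, 4.0]
width: -0.2
```

Call:
play_rows --deltas '[[[0,0,-0.0004],[0,0,0],0],[[0,0,-0.0004],[0,0,0],0]]'

```text
time_s: 23.5
tool_pos: [460.1, -267.8, 203.0]
tool_rot: [0.707, -0.021, 0.022, -0.707]
contact_force: [-2.8, 1.0, 8.7]
width: 0.3
```

Call:
play_rows --deltas '[[[0,0,-0.0004],[0,0,0],0],[[0,0,-0.0004],[0,0,0],0]]'

```text
time_s: 23.7
tool_pos: [460.2, -267.8, 203.0]
tool_rot: [0.707, -0.021, 0.022, -0.706]
contact_force: [-3.5, 2.6, 12.4]
width: -0.1
```

Contact came at TCP 203.0 mm, so the top is at 186.0 mm: exactly home, against a hard stop. I'll back off.

Call:
play_rows --deltas '[[[0,0,0.003],[0,0,0],0],[[0,0,0.01],[0,0,0],0],[[0,0,0.03],[0,0,0],0],[[0,0,0.06],[0,0,0],0],[[0,0,0.09],[0,0,0],0],[[-0.03,0.04,0.1],[0,0,0],0],[[-0.06,0.08,0.1],[0,0,0],0],[[-0.09,0.12,0.1],[0,0,0],0],[[-0.1,0.15,0.1],[0,0,0],0],[[-0.1,0.15,0.1],[0,0,0],0]]'

```text
time_s: 24.7
tool_pos: [358.7, -115.4, 302.5]
tool_rot: [0.707, -0.021, 0.021, -0.707]
contact_force: [-0.2, -0.6, 0.4]
width: 0.2
```

```bash
python3 - <<'E'
from h import *
s=grab("scene",6);t=grab("top",2);np.save("s9.npy",s)
P,st=handle(s,230,258,215,240)
r=np.array([(v,P[P[:,1]==v,0].mean()) for v in np.unique(P[:,1])]);g=r[(r[:,0]>233)&(r[:,0]<251)];print("slope (upright .233)",np.polyfit(g[:,0],g[:,1],1)[0])
f=np.vstack([crop(s,195,190,160,75,4),crop(t,225,140,160,60,4)[:,:640]])
cv2.imwrite("pics/end.png",(f[:,:,::-1].astype(float)*1.4).clip(0,255).astype(np.uint8))
E
```

```text
slope (upright .233) 0.21936274509803494
```

View pics/end.png

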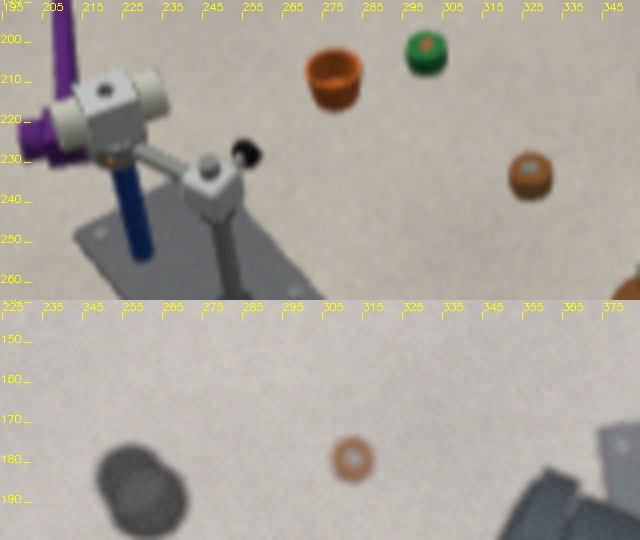

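The mallet hangs with its head flat on the collar, the dot at scene (221,212). The pot stands at top (259,187) and the pucks are unmoved. I'm handing in.

```bash
python3 -c "
from station import bot
print(bot.close_job())"
```

```text
the job is handed in; nothing more can be done
None
```

The blue mallet is out of the pot, seated in the holder's collar and let go. I handed the job in at about 25 s of the 72 s allowed. I gripped the head by its flat sides, lifted it along its lean, turned it upright and lowered it through the swivelled collar, easing sideways by tenths of a millimetre.

- **Seating:** pressing the head top afterwards with closed fingers (about 12 N) met a hard stop with the top at 186.0 mm, so the underside is at 150.0 mm. The two cameras had put the top at 186.6 mm, and an earlier rough reading of the rim was 148.6 mm; I trusted the touch.
- **Position:** the mallet's axis is about 81 to 82 mm from the rod's, from the camera readings.
- **Tilt:** the handle's line in the scene picture shows about 0.01 rad (limit 0.035). That comes from one view only, because the arm hid the mallet from the top camera while it was held.
- **Force:** I never read more than 14.7 N upward on the tool (some 17 N of push with the mallet's weight), at the end of the insertion.
- **Surroundings:** the pot stands where it was (image shift under 0.1 pixel) and the bystanders look unmoved. The gripper is clear of everything.

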